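# Wind the drain timer, draw out the wide panel and hold it tipped to drain

### The arm

A 6-joint arm with a two-finger parallel gripper is mounted at the origin on a cart in front of the work surface, level with it; the furniture and walls round the work are solid. World frame = base frame: x ahead of the robot, y to its left, z up, the work surface at z = 0. Lengths are in m, angles in rad, forces in N, time in s.
With the tool pointing down it reaches from about 0.325 to 1 m from the base axis. Payload 5.1 kg.
Tool frame: the origin (TCP) lies midway between the tips of the shut fingers; the grasp point (between the pads) lies 19 mm behind it; y points along the fingers, x is the direction in which the jaws open and shut, and the axes are right-handed (so a half turn about y gives the same grasp; the last joint's range is limited). The gripper opens to 85 mm and grips with 20 to 120 N. Pads are 22 mm wide; open, the fingers measure 114 mm over their backs; the gripper's body (76 mm by 85 mm) begins 54 mm behind the grasp point. The pads swing forward as they close: fully open they stand 13 mm farther back than shut.
Start: joints at [-1.425, 0.124, 1.65, -0, 1.367, -0.083], TCP at [0.147, -0.633, 0.194] pointing down, gripper open.
Joint ranges: [-2.61, 2.61], [-1.02, 2.33], [0.03, 2.71], [-1.35, 4.49], [0.32, 2.68], [-2.91, 2.91]. Speed limits (rad/s): [2.57, 2.57, 3.14, 3.14, 3.14, 3.14].

### API

Orientations are given as [roll, pitch, yaw] about the fixed x, y, z axes, in that order (R = Rz(yaw) Ry(pitch) Rx(roll)).
In Python, from workcell import robot gives the robot as it stands.
- The arm moves only by the shell command python3 -m handwheel 'ROWS' [FORCE]. ROWS is a JSON object of lists of equal length, an entry for each row: "claw": the closure, from 0 (fully open) to 1 (shut); "xyz": the shift along the world's x, y, z in cm, a list of three; "twist": the turn about the world's z in degrees. A call has exactly 5 rows; each row is the pose to reach, as a shift and turn from the pose commanded when the call began; what a row does not reach only later rows make up. A row lasts 1/10 s, in which the tool goes at most 50 mm and 8.59 degrees, less where a joint would pass 70% of its speed; a pose out of reach is approached as far as the arm can. A call with a gripper value outside its range is refused whole. The fingers move at their own pace and stop on an object; FORCE is the grip in N (left out, the last holds). Time passes only in rows, so rows that repeat a pose let the fingers close, or fill a call up. It gives the time, the measured TCP pose, the force and the opening at its end, in the units of the state.
- robot.state(): the state, without advancing time (a new reading comes with each control period).
- robot.get_image(name): name is "side" or "top" or "wrist"; returns a dict with "color" (420x560x3 uint8, red, green, blue), "z_map" (420x560 float32, m along the optical axis (not along the pixel's ray), 0 where there is no reading), "fovy" (degrees; the focal length in pixels is half the picture's height over the tangent of half this angle, whatever the lens; pixels are square), "cx", "cy" (the principal point, pixels), "world_from_camera" (4x4, takes a point from camera to world coordinates); the wrist camera has in their place "tool_from_camera" (4x4, takes a point from camera to tool coordinates, whose origin is the TCP and whose axes are the tool frame's). Camera axes: x right, y down, z forward; pixel columns grow to the right and rows downward; lengths in m; the calibration is good to about 2 mm. A picture is of the moment at which its call begins: read the wrist's pose just before it.
- robot.finish_job(): hands the job in, once; it reports no verdict.
The state is a dict: "t": time; "joint_positions": joint angles; "dq": joint speeds; "effort": joint torques, N m; "ee_pos": TCP position; "orientation": TCP orientation; "ft_force": force on the tool from outside, world axes, zero at the start; "moment": the same for the moment, N m; "gripper_width": finger opening in m.
Only numpy, scipy, OpenCV 4.12 (cv2) and the standard library are available. Lean on these libraries where they do the work, as an engineer would, in place of code of your own. Each camera call takes 0.05 s, during which the arm holds its last target.

### The job

Wind the spring timer's winged key clockwise, in several partial turns, until it is fully wound up to its stop. Then draw the wide panel straight out of the slotted rack, bring it over the middle of the drip tray and tip it about 45 degrees within its own plane, faces kept upright, so that one bottom corner points down. Finish while still holding it there, still and at least 5 cm clear above the tray's rim; leave the narrow panel in the rack and the wood block and brush where they lie.

Things in the scene. Friction and masses are not known exactly. Their poses are not given: they have to be found in the camera images.
- timer: spring timer fixed to the worktop: grey square box 80 x 80 mm with a round metal dial on top at 70 mm height; origin at the centre of its underside. The winged key stands upright on the middle of the dial. It and the drip tray may stand in either of two places in front of the rectifier, a fixed metal box 165 mm tall whose front face stands at world x = 0.54 from y = -0.11 to 0.29: carry things round or above it.
- key_grip (a point): middle of the winged key, on its vertical turning axis, 94 mm above the worktop. The key's upright flat blade is 38 mm long (along this point's x axis), 10 mm thick (along its y axis) and spans 82 to 106 mm above the worktop; only a 14 mm thick stem lies between blade and dial. It turns with the key.
- timer_key (a joint): angle of the key in rad, growing clockwise as seen from above. It starts between 0 and 0.5; hard stop at 2.8 (fully wound; above 2.6 counts). A light spring (up to 0.03 N m) works against winding, a click friction of 0.06 N m holds the key where it is let go.
- rack: white slotted block 50 (x) x 240 (y) x 50 mm tall, fixed; origin at the centre of its underside. Two slots along its y axis at y = +60 and -60 mm, each 77 x 7 mm and 35 mm deep (slot floor 15 mm above the worktop); either panel may stand in either slot.
- wide_panel: flat copper panel 5 mm thick (x) and 70 mm wide (y), 85 mm tall (z), with a black grip block on top, 100 g (varies 20 percent); origin at the centre of its lower edge, z up along the panel to the grip. It stands upright in a slot, loose by about 1 mm each side.
- wide_grip (a point): middle of the wide panel's grip block, 100 mm above the panel's lower edge; the block is 14 mm thick (x), 40 mm wide (y) and 32 mm tall (z). Axes as the panel.
- wide_mid (a point): point on the wide panel 40 mm above the middle of its lower edge
- wide_corner_a (a point): bottom corner of the wide panel at its y = +35 mm
- wide_corner_b (a point): bottom corner of the wide panel at its y = -35 mm
- narrow_panel: like the wide panel, with the same grip block, but only 40 mm wide; stays in the rack. Origin at the centre of its lower edge.
- drip_tray: shallow open steel tray 140 (x) x 180 (y) mm, rim 20 mm high, walls 4 mm, fixed; origin at the centre of its underside
- wood_block: loose brown hardwood block 40 x 85 x 34 mm lying behind the rack, bystander; origin at the centre of its underside
- paint_brush: loose thin brush 147 mm long, 9 mm thick, lying near the front edge, bystander; origin at the centre of its underside

How it is judged:
By the outcome, as a careful person would: the job done as asked, in the order asked, and still so for the second after the job is handed in, while the arm keeps its last pose, push and grip.
It also fails if it takes over 64 s, if anything falls off the work surface, if the arm or the gripper's body presses on something with over 40 N, if the wrist force passes 120 N, or if a joint passes its speed limit or range.

## Working session

There is one attempt and no reset: what is moved stays moved. The work goes in short steps, Python scripts to look and compute and a shell command to move; the robot and the scene stay as the last step left them, time stands still between calls to the robot, and variables do not carry over. Pictures are saved under pics/ and viewed, and the job is handed in when it is done.

```bash
ls; mkdir -p pics; cat > h.py <<'E'
from workcell import robot
import cv2, numpy as np
def get(name,fn=None):
    s=robot.state(); im=robot.get_image(name)
    if fn: cv2.imwrite('pics/'+fn,im['color'][:,:,::-1]); np.savez('pics/'+fn[:-4]+'.npz',**im,ee=s['ee_pos'],ori=s['orientation'])
    return im,s
E
python3 - <<'E'
from h import *
print(robot.state())
for n in('top','side','wrist'):
    im,s=get(n,n+'0.png'); print(n,im['fovy'],im['cx'],im['cy'],im.get('world_from_camera',im.get('tool_from_camera')))
E
```

```text
pics
{'t': 0.0, 'joint_positions': array([-1.42459398e+00,  1.24515708e-01,  1.65166719e+00,  1.59616344e-05,
        1.36746640e+00, -8.26052416e-02]), 'dq': array([-0.00046845, -0.00078173, -0.00058252, -0.00143061, -0.00054523,
        0.00047777]), 'effort': array([-2.22163719e-03, -4.23610532e+01, -3.65453088e+01, -2.26351794e-04,
        6.92778442e-03, -1.62161894e-05]), 'ee_pos': array([ 0.14730527, -0.63239668,  0.19315024]), 'orientation': array([-1.57061106,  0.00204835, -1.34199178]), 'ft_force': array([-0.18328671,  0.21200885, -0.87589371]), 'moment': array([ 0.0102615 ,  0.01450411, -0.0144142 ]), 'gripper_width': 0.08560515307269564}
top 50.71614576738812 287.9287784119438 210.08243379422802 [[-1.55853032e-02 -9.95300369e-01  9.55733965e-02  4.49141060e-01]
 [-9.99878433e-01  1.54693600e-02 -1.95398311e-03 -3.44882273e-02]
 [ 4.66340827e-04 -9.55922314e-02 -9.95420468e-01  1.09350628e+00]
 [ 0.00000000e+00  0.00000000e+00  0.00000000e+00  1.00000000e+00]]
side 57.39871233092146 277.3129579134271 209.205840644651 [[ 0.9996962   0.02301017  0.00883433  0.53102847]
 [ 0.00232408 -0.44482603  0.89561398 -0.89271449]
 [ 0.02453797 -0.89532136 -0.44474436  0.5022316 ]
 [ 0.          0.          0.          1.        ]]
wrist 60.67388403289361 279.61450622971444 207.1094694190185 [[ 9.99999480e-01 -9.95499272e-04 -2.23368919e-04  1.38879710e-03]
 [-6.60221100e-05 -2.81617982e-01  9.59526606e-01 -1.80738232e-01]
 [-1.01811274e-03 -9.59526092e-01 -2.81617901e-01  7.17551513e-02]
 [ 0.00000000e+00  0.00000000e+00  0.00000000e+00  1.00000000e+00]]
```

View pics/top0.png

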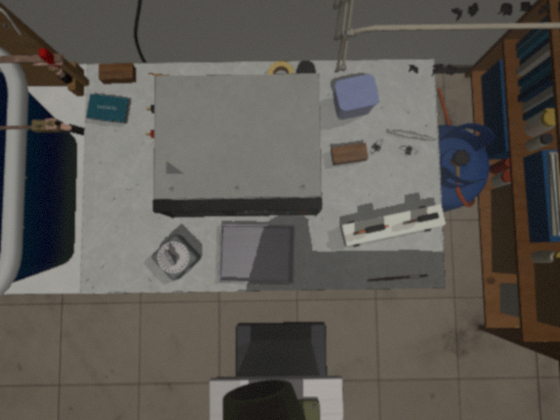

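View pics/side0.png

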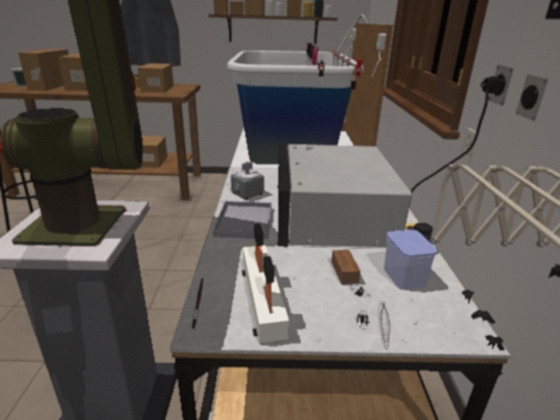

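The top view shows the timer at about (173,256), the tray at about (257,252), and the rack at about (393,226) with two panels. I'll measure these and zoom in.

```bash
cat >> h.py <<'E'
from scipy.spatial.transform import Rotation as Ro
def load(fn):
    return dict(np.load('pics/'+fn+'.npz',allow_pickle=True))
def TC(d):
    if 'world_from_camera' in d: return d['world_from_camera']
    T=np.eye(4);T[:3,:3]=Ro.from_euler('xyz',d['ori']).as_matrix();T[:3,3]=d['ee']
    return T@d['tool_from_camera']
def f_(d): return 210/np.tan(np.radians(float(d['fovy']))/2)
def onz(d,uv,z):
    uv=np.atleast_2d(uv).astype(float);f=f_(d);T=TC(d)
    r=np.c_[(uv[:,0]-d['cx'])/f,(uv[:,1]-d['cy'])/f,np.ones(len(uv))]@T[:3,:3].T
    return T[:3,3]+r*((z-T[2,3])/r[:,2])[:,None]
def cloud(d):
    v,u=np.mgrid[:420,:560];z=d['z_map'];f=f_(d);T=TC(d)
    P=np.stack([(u-d['cx'])/f*z,(v-d['cy'])/f*z,z],-1)@T[:3,:3].T+T[:3,3]
    P[z==0]=np.nan
    return P
E
python3 - <<'E'
from h import *
d=load('top0');c=d['color'][:,:,::-1]
a=cv2.resize(c[190:300,140:300],None,fx=5,fy=5,interpolation=cv2.INTER_CUBIC)
b=cv2.resize(c[190:300,335:455],None,fx=5,fy=5,interpolation=cv2.INTER_CUBIC)
cv2.imwrite('pics/a.png',a);cv2.imwrite('pics/b.png',b)
P=cloud(d)
def rep(n,m):
    q=P[m&~np.isnan(P[...,0])];print(n,len(q),q.mean(0).round(4),q.min(0).round(3),q.max(0).round(3))
    r=cv2.minAreaRect(q[:,:2].astype(np.float32)*1000);print(r)
X,Y,Z=P[...,0],P[...,1],P[...,2]
near=(X<.52)&(X>.2)
rep('timertop',near&(Y>.1)&(Y<.4)&(Z>.05)&(Z<.08))
rep('key',near&(Y>.1)&(Y<.4)&(Z>.085)&(Z<.12))
rep('tray',near&(Y>-.15)&(Y<.2)&(Z>.012)&(Z<.03))
rep('rack',(X<.6)&(Y<-.15)&(Z>.04)&(Z<.06))
rep('grips',(X<.6)&(Y<-.15)&(Z>.11)&(Z<.16))
E
```

```text
timertop 1100 [0.4427 0.2262 0.0679] [0.39  0.177 0.05 ] [0.494 0.281 0.079]
((442.92047119140625, 230.16392517089844), (80.68276977539062, 80.9304428100586), 43.10800552368164)
key 103 [0.4433 0.2283 0.1029] [0.428 0.217 0.086] [0.459 0.24  0.111]
((442.9714050292969, 229.28506469726562), (36.189735412597656, 11.193532943725586), 37.43323516845703)
tray 485 [0.446  0.0509 0.0201] [ 0.377 -0.048  0.012] [0.519 0.199 0.029]
((448.0839538574219, 76.26910400390625), (247.06483459472656, 139.54420471191406), 89.0974349975586)
rack 1822 [ 0.5094 -0.281   0.0506] [ 0.465 -0.406  0.041] [ 0.556 -0.162  0.06 ]
((510.3077087402344, -284.08587646484375), (50.142818450927734, 241.20516967773438), 11.075138092041016)
grips 256 [ 0.5101 -0.2835  0.13  ] [ 0.489 -0.364  0.11 ] [ 0.531 -0.206  0.136]
((510.5118103027344, -285.060791015625), (14.027064323425293, 160.39517211914062), 11.041055679321289)
```

View pics/a.png

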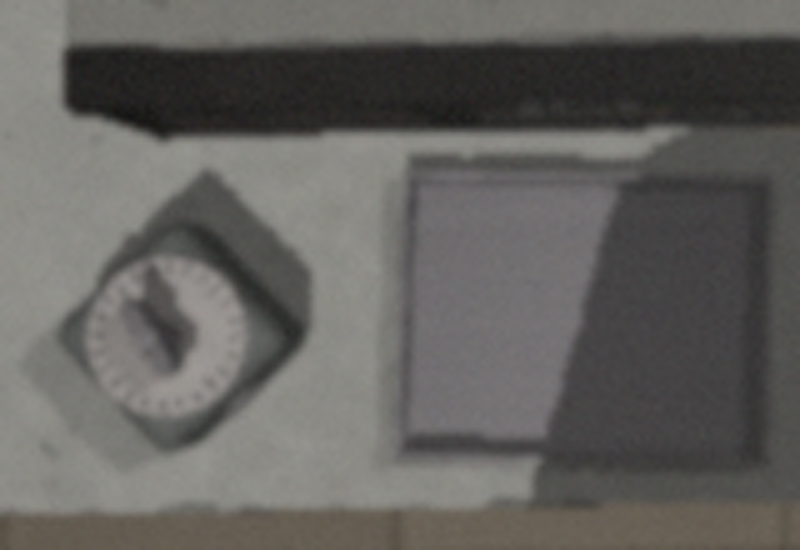

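View pics/b.png

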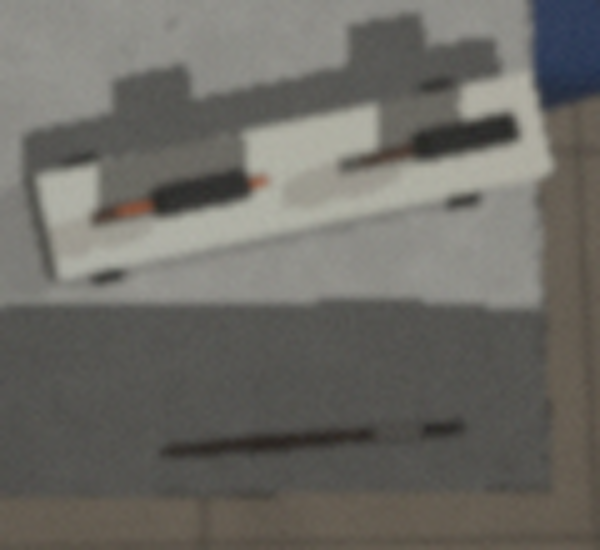

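The left (y+) panel shows copper on both sides of its grip, so it is probably the wide one. I'll verify that and the tray centre.

```bash
python3 - <<'E'
from h import *
d=load('top0');P=cloud(d);X,Y,Z=P[...,0],P[...,1],P[...,2]
def rep(n,m):
    q=P[m&~np.isnan(P[...,0])];r=cv2.minAreaRect(q[:,:2].astype(np.float32)*1000);print(n,len(q),np.median(q,0).round(3),r)
rep('tray',(X<.53)&(X>.3)&(Y>-.15)&(Y<.15)&(Z>.015)&(Z<.03))
rep('gripL',(X<.6)&(X>.4)&(Y<-.15)&(Y>-.28)&(Z>.12)&(Z<.15))
rep('gripR',(X<.6)&(X>.4)&(Y<-.29)&(Z>.12)&(Z<.15))
# copper mask in side image
for n in('side0','top0'):
    d=load(n);P=cloud(d);h=cv2.cvtColor(d['color'],cv2.COLOR_RGB2HSV)
    m=((h[...,0]<14)&(h[...,1]>120)&(P[...,2]>.055)&(P[...,2]<.105)&(P[...,0]<.6)&(P[...,0]>.45)&(P[...,1]<-.15)&(P[...,1]>-.42))
    nn,l,st,ce=cv2.connectedComponentsWithStats(m.astype(np.uint8))
    for i in range(1,nn):
        if st[i,4]>3:
            q=P[l==i];s=(q[:,:2]-[.5103,-.284])@[-np.sin(.193),np.cos(.193)];print(n,st[i],s.min().round(3),s.max().round(3))
d=load('side0');cv2.imwrite('pics/c.png',cv2.resize(d['color'][215:350,220:310,::-1],None,fx=4,fy=4,interpolation=cv2.INTER_CUBIC))
E
```

```text
tray 456 [0.45  0.045 0.02 ] ((448.8105163574219, 41.97536849975586), (179.82965087890625, 140.0953826904297), 88.02254486083984)
gripL 120 [ 0.499 -0.225  0.131] ((498.85455322265625, -225.99948120117188), (13.904776573181152, 39.90763854980469), 11.889141082763672)
gripR 121 [ 0.522 -0.342  0.131] ((521.8030395507812, -343.9897155761719), (13.614561080932617, 40.41132354736328), 10.78414249420166)
side0 [256 245   6  24 102] 0.021 0.074
side0 [266 283   5  21  78] -0.084 -0.054
top0 [359 231   6   2   7] 0.08 0.091
```

View pics/c.png

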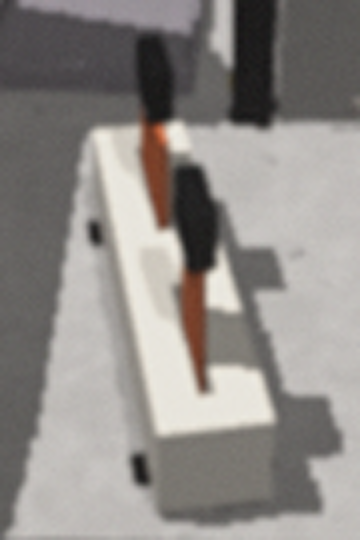

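```bash
python3 -m handwheel '{"claw":[0,0,0,0,0],"xyz":[[1.5,4.3,0.2],[3,8.6,0.5],[4.4,12.9,0.8],[5.9,17.2,1],[7.4,21.5,1]],"twist":[1,2,3,4,6]}'
```

```text
t: 0.65
ee_pos: [0.2217, -0.4164, 0.2043]
orientation: [-1.571, -0.0, -1.237]
ft_force: [-0.1, 1.1, 0.9]
gripper_width: 0.0854
```

The side view's copper starts about 35–39 mm from the left slot's centre and about 20–24 mm from the right slot's, so the left panel is the wide one. Next I go to the key.

```bash
python3 -m handwheel '{"claw":[0,0,0,0,0],"xyz":[[1.5,4.3,0],[3,8.6,0],[4.4,12.9,0],[5.9,17.2,0],[7.4,21.5,0]],"twist":[1,2,3,4,6]}' && python3 -m handwheel '{"claw":[0,0,0,0,0],"xyz":[[1.5,4.3,0],[3,8.6,0],[4.4,12.9,0],[5.9,17.2,0],[7.4,21.5,0]],"twist":[1,2,3,4,6]}' && python3 -m handwheel '{"claw":[0,0,0,0,0],"xyz":[[1.5,4.3,0],[3,8.6,0],[4.4,12.9,0],[5.9,17.2,0],[7.3,21.5,0]],"twist":[1,2,3,4,6]}'; python3 - <<'E'
from h import *
im,s=get('wrist','w1.png');im,s=get('top','top1.png')
print(s['ee_pos'],np.degrees(s['orientation']))
E
```

```text
t: 1.15
ee_pos: [0.2954, -0.2013, 0.2042]
orientation: [-1.57, -0.0, -1.132]
ft_force: [1.0, -0.2, 0.1]
gripper_width: 0.0853
t: 1.65
ee_pos: [0.3695, 0.0139, 0.2045]
orientation: [-1.57, -0.001, -1.026]
ft_force: [1.4, -1.4, 0.6]
gripper_width: 0.0855
t: 2.15
ee_pos: [0.4424, 0.229, 0.2041]
orientation: [-1.571, -0.0, -0.921]
ft_force: [-0.4, -0.4, -0.5]
gripper_width: 0.0854
[0.44354036 0.23386657 0.20365674] [-89.86462565   0.18901729 -52.53885936]
```

View pics/w1.png

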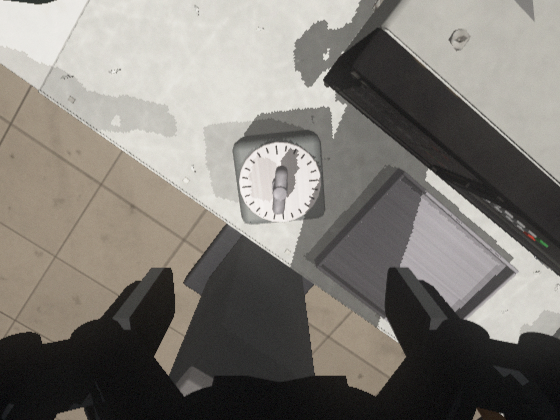

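The wrist view shows the key at about (280,188), with its blade almost vertical between the two fingers, as needed.

```bash
cat > key.py <<'E'
from h import *
import sys
d=load(sys.argv[1]);P=cloud(d)
m=(np.abs(P[...,0]-.443)<.03)&(np.abs(P[...,1]-.229)<.03)&(P[...,2]>.085)&(P[...,2]<.12)
print('pose',d['ee'],np.degrees(d['ori']))
q=P[m];print(len(q),np.median(q,0).round(4),cv2.minAreaRect(q[:,:2].astype(np.float32)*1000))
g=q[q[:,2]>np.median(q[:,2])-.006][:,:2];c=g-g.mean(0);w,v=np.linalg.eigh(c.T@c);v=v[:,1];v=v*np.sign(v[0]);print('long yaw',np.degrees(np.arctan2(v[1],v[0])))
m2=(np.abs(P[...,0]-.443)<.07)&(np.abs(P[...,1]-.229)<.07)&(P[...,2]>.06)&(P[...,2]<.08)
print('box',cv2.minAreaRect(P[m2][:,:2].astype(np.float32)*1000))
E
python3 key.py w1;python3 key.py top1; python3 -c "
from h import *
for i in range(3): print(robot.state()['ee_pos'],robot.state()['orientation'])"
```

```text
pose [0.44240931 0.22901368 0.2041007 ] [-9.00131655e+01 -9.62040945e-03 -5.27785531e+01]
609 [0.4462 0.2304 0.1068] ((444.54852294921875, 229.07901000976562), (37.28825759887695, 12.841721534729004), 36.5124397277832)
long yaw 31.902212547099722
box ((444.1791076660156, 228.86814880371094), (79.78279113769531, 79.61813354492188), 42.51231002807617)
pose [0.44354036 0.23386657 0.20365674] [-89.86462565   0.18901729 -52.53885936]
100 [0.4435 0.2281 0.1048] ((442.9929504394531, 229.5021514892578), (37.03147888183594, 10.818346977233887), 33.50767517089844)
long yaw 32.3001523509135
box ((441.9039306640625, 229.0181427001953), (76.08934783935547, 79.66263580322266), 42.552459716796875)
[0.44260239 0.230744   0.20355862] [-1.57175484e+00  1.45912585e-03 -9.17602302e-01]
[0.44260239 0.230744   0.20355862] [-1.57175484e+00  1.45912585e-03 -9.17602302e-01]
[0.44260239 0.230744   0.20355862] [-1.57175484e+00  1.45912585e-03 -9.17602302e-01]
```

```bash
python3 -m handwheel '{"claw":[0,0,0,0,0],"xyz":[[0.1,-0.1,-2.5],[0.1,-0.1,-5],[0.1,-0.1,-8],[0.1,-0.1,-11],[0.1,-0.1,-12.6]],"twist":[-1,-2,-3,-3,-3]}' && python3 -m handwheel '{"claw":[0.5,0.8,1,1,1],"xyz":[[0,0,0],[0,0,0],[0,0,0],[0,0,0],[0,0,0]],"twist":[0,0,0,0,0]}' 40
python3 - <<'E'
from h import *
get('wrist','w2.png');s=robot.state();print(s['ft_force'],s['moment'],s['gripper_width'])
E
```

```text
t: 2.75
ee_pos: [0.4413, 0.2245, 0.0753]
orientation: [-1.575, 0.001, -0.976]
ft_force: [0.3, -0.2, -0.6]
gripper_width: 0.0852
t: 3.25
ee_pos: [0.4442, 0.2262, 0.0796]
orientation: [-1.569, -0.0, -0.976]
ft_force: [-0.6, 0.1, -0.6]
gripper_width: 0.0124
[-0.32752828 -0.85987348  0.85032937] [0.02040421 0.04680575 0.03162036] 0.00478975553400594
```

View pics/w2.png

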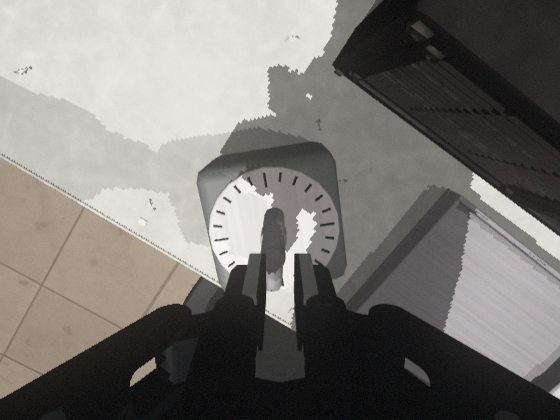

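```bash
python3 - <<'E'
from h import *
d=load('w2');T=np.linalg.inv(d['tool_from_camera']);f=f_(d)
for p in([0,0,0],[0,-.019,0],[0,-.031,0]):
    q=T@np.r_[p,1];print(p,q[:3],d['cx']+f*q[0]/q[2],d['cy']+f*q[1]/q[2])
print(robot.state())
E
python3 key.py w2
```

```text
[0, 0, 0] [-0.0012514  0.0174681  0.1934958] 277.2937726146833 239.50429574878794
[0, -0.019, 0] [-0.00123941  0.02282123  0.1752655 ] 277.07692282633803 253.8339189287946
[0, -0.031, 0] [-0.00123184  0.02620216  0.16375162] 276.91508778272197 264.52811978568343
{'t': 3.3, 'joint_positions': array([ 3.63359850e-01, -1.14721078e-01,  2.09115070e+00, -2.12415115e-05,
        1.16357551e+00,  1.33883515e+00]), 'dq': array([ 9.11524043e-04,  6.67468205e-03,  6.42786108e-03, -1.94902249e-04,
       -6.17479533e-04,  2.05293687e-05]), 'effort': array([-2.61197129e-02, -2.84845036e+01, -3.38461733e+01, -1.04505940e-03,
       -5.32404869e-03, -1.70333683e-04]), 'ee_pos': array([0.44393829, 0.22614229, 0.07933758]), 'orientation': array([-1.56925581e+00, -3.83943728e-04, -9.75467200e-01]), 'ft_force': array([-0.32752828, -0.85987348,  0.85032937]), 'moment': array([0.02040421, 0.04680575, 0.03162036]), 'gripper_width': 0.00478975553400594}
pose [0.44415158 0.22619273 0.07964627] [-8.98828245e+01 -2.81521591e-02 -5.58926823e+01]
1623 [0.4488 0.2316 0.1066] ((444.98236083984375, 228.32992553710938), (37.33098220825195, 15.537618637084961), 24.18357276916504)
long yaw 34.35696001664445
box ((445.0468444824219, 229.60440063476562), (77.51197052001953, 79.70657348632812), 42.51777648925781)
```

```bash
python3 -m handwheel '{"claw":[1,1,1,1,1],"xyz":[[0,0,0],[0,0,0],[0,0,0],[0,0,0],[0,0,0]],"twist":[0,0,0,0,0]}' 40
python3 - <<'E'
from h import *
get('wrist','w3.png');s=robot.state();print(s['ft_force'],s['moment'],s['gripper_width'])
E
```

```text
t: 3.8
ee_pos: [0.4433, 0.226, 0.0783]
orientation: [-1.571, 0.0, -0.975]
ft_force: [0.0, 0.6, 0.8]
gripper_width: 0.0001
[ 0.56540073 -0.87504516  0.8434609 ] [-0.01627893  0.03459157 -0.01969582] 1.8178966783870182e-05
```

View pics/w3.png

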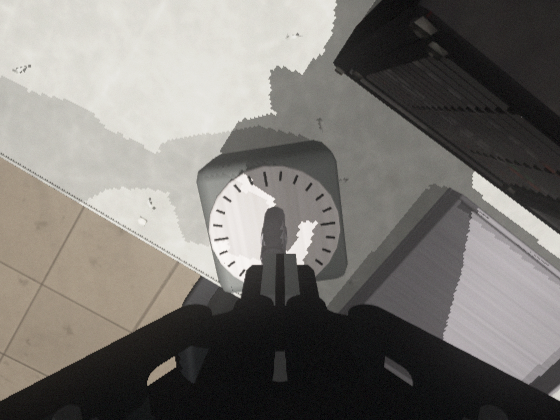

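```bash
python3 - <<'E'
from h import *
d=load('w3');f=f_(d);z=d['z_map'];P=cloud(d)
for v in range(200,300,6): 
  print(v,[ (u,round(float(z[v,u]),3),P[v,u].round(3).tolist()) for u in(270,282)])
E
```

```text
200 [(270, 0.196, [0.458, 0.24, 0.07]), (282, 0.193, [0.462, 0.235, 0.072])]
206 [(270, 0.196, [0.455, 0.239, 0.071]), (282, 0.196, [0.458, 0.233, 0.071])]
212 [(270, 0.173, [0.458, 0.24, 0.094]), (282, 0.176, [0.461, 0.235, 0.091])]
218 [(270, 0.163, [0.459, 0.24, 0.104]), (282, 0.167, [0.461, 0.235, 0.1])]
224 [(270, 0.161, [0.457, 0.239, 0.107]), (282, 0.163, [0.46, 0.234, 0.105])]
230 [(270, 0.161, [0.455, 0.237, 0.107]), (282, 0.164, [0.457, 0.232, 0.104])]
236 [(270, 0.163, [0.452, 0.236, 0.107]), (282, 0.164, [0.455, 0.231, 0.105])]
242 [(270, 0.163, [0.45, 0.234, 0.107]), (282, 0.165, [0.453, 0.229, 0.106])]
248 [(270, 0.163, [0.448, 0.233, 0.108]), (282, 0.167, [0.45, 0.227, 0.104])]
254 [(270, 0.15, [0.45, 0.234, 0.12]), (282, 0.15, [0.453, 0.23, 0.121])]
260 [(270, 0.144, [0.451, 0.234, 0.127]), (282, 0.144, [0.453, 0.23, 0.127])]
266 [(270, 0.139, [0.451, 0.234, 0.132]), (282, 0.139, [0.453, 0.23, 0.132])]
272 [(270, 0.134, [0.451, 0.234, 0.138]), (282, 0.134, [0.453, 0.23, 0.137])]
278 [(270, 0.129, [0.451, 0.234, 0.142]), (282, 0.13, [0.453, 0.23, 0.142])]
284 [(270, 0.126, [0.45, 0.233, 0.146]), (282, 0.125, [0.453, 0.23, 0.146])]
290 [(270, 0.122, [0.451, 0.233, 0.15]), (282, 0.121, [0.453, 0.23, 0.151])]
296 [(270, 0.118, [0.45, 0.233, 0.154]), (282, 0.118, [0.453, 0.23, 0.154])]
```

```bash
python3 - <<'E'
from h import *
im,s=get('side','s3.png');d=load('s3')
T=np.linalg.inv(TC(d));f=f_(d)
c=im['color'][:,:,::-1].copy()
for p,col in((s['ee_pos'],(0,0,255)),(s['ee_pos']+[0,0,.04],(0,255,0))):
    q=T@np.r_[p,1];u,v=d['cx']+f*q[0]/q[2],d['cy']+f*q[1]/q[2];print(u,v)
    cv2.circle(c,(int(u),int(v)),1,col,-1)
cv2.imwrite('pics/s3z.png',cv2.resize(c[100:220,190:310],None,fx=5,fy=5,interpolation=cv2.INTER_CUBIC))
E
```

```text
246.53408746089514 170.4763084519733
246.38811397824952 158.16541835499396
```

View pics/s3z.png

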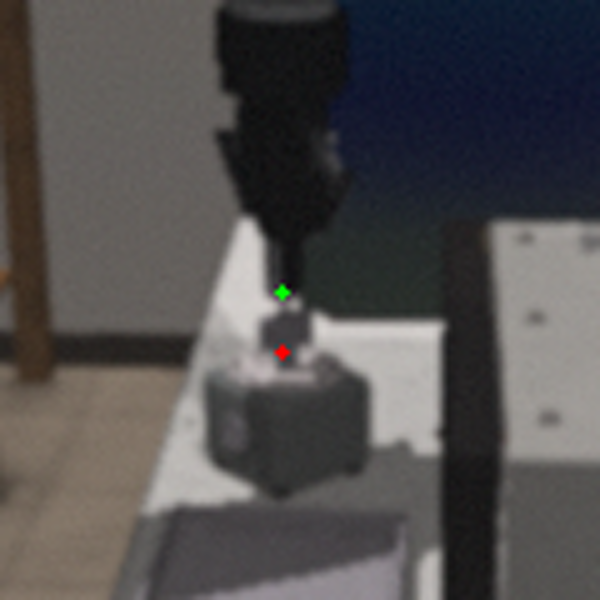

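The reported TCP lies about 39 mm beyond the real fingertips: both the wrist depth (lowest finger surface at z about 0.118) and the side view show this. So the fingers closed above the key. I'll reopen and go about 3.9 cm lower.

```bash
python3 -m handwheel '{"claw":[0,0,0,0,0],"xyz":[[0,0.2,0.5],[0,0.2,0.5],[0,0.2,0.5],[0,0.2,0.5],[0,0.2,0.5]],"twist":[0,0,0,0,0]}' 40 && python3 -m handwheel '{"claw":[0,0,0,0,0],"xyz":[[0,0,-1],[0,0,-2],[0,0,-3],[0,0,-4],[0,0,-4.3]],"twist":[0,0,0,0,0]}' && python3 -m handwheel '{"claw":[1,1,1,1,1],"xyz":[[0,0,0],[0,0,0],[0,0,0],[0,0,0],[0,0,0]],"twist":[0,0,0,0,0]}'&& python3 -m handwheel '{"claw":[1,1,1,1,1],"xyz":[[0,0,0],[0,0,0],[0,0,0],[0,0,0],[0,0,0]],"twist":[0,0,0,0,0]}'
python3 - <<'E'
from h import *
get('wrist','w4.png');s=robot.state();print(s['ft_force'],s['moment'],s['gripper_width'])
E
```

```text
t: 4.4
ee_pos: [0.4433, 0.2279, 0.0833]
orientation: [-1.571, 0.0, -0.975]
ft_force: [-0.8, -1.0, -0.7]
gripper_width: 0.0722
t: 4.9
ee_pos: [0.4421, 0.2274, 0.0383]
orientation: [-1.574, 0.001, -0.976]
ft_force: [0.1, -0.5, -1.2]
gripper_width: 0.0857
t: 5.4
ee_pos: [0.443, 0.2291, 0.0409]
orientation: [-1.57, 0.003, -0.977]
ft_force: [-11.5, 18.5, 6.0]
gripper_width: 0.0123
t: 5.9
ee_pos: [0.4428, 0.2294, 0.041]
orientation: [-1.57, 0.003, -0.976]
ft_force: [-4.2, 4.1, 2.6]
gripper_width: 0.011
[-3.49200813  4.47370587  2.1964114 ] [ 0.74652788  0.5950412  -0.0131735 ] 0.011459679808327112
```

View pics/w4.png

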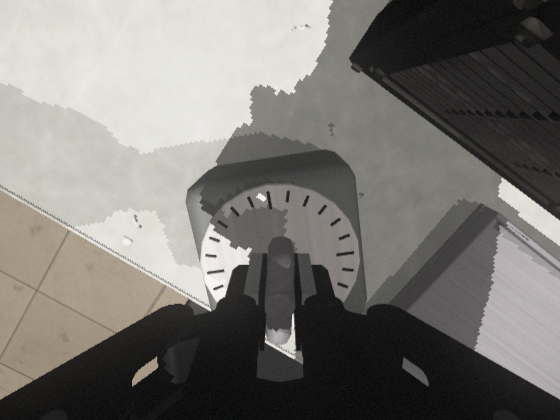

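The key is held, with the opening at 11 mm. First partial turn.

```bash
python3 -m handwheel '{"claw":[1,1,1,1,1],"xyz":[[0,0,0],[0,0,0],[0,0,0],[0,0,0],[0,0,0]],"twist":[-6,-12,-18,-24,-30]}' && python3 -m handwheel '{"claw":[1,1,1,1,1],"xyz":[[0,0,0],[0,0,0],[0,0,0],[0,0,0],[0,0,0]],"twist":[-6,-12,-18,-25,-25]}'
python3 - <<'E'
from h import *
get('wrist','w5.png');s=robot.state();print(s['ft_force'],s['moment'],s['gripper_width'])
E
```

```text
t: 6.45
ee_pos: [0.4426, 0.23, 0.041]
orientation: [-1.572, 0.004, -1.504]
ft_force: [-3.7, 7.4, 2.7]
gripper_width: 0.0112
t: 6.95
ee_pos: [0.4427, 0.2306, 0.041]
orientation: [-1.574, 0.005, -1.938]
ft_force: [-3.8, 9.0, 1.8]
gripper_width: 0.0109
[-4.02756262  9.37696739  1.02572539] [ 1.44074354  0.58724407 -0.05571399] 0.01100125684730127
```

View pics/w5.png

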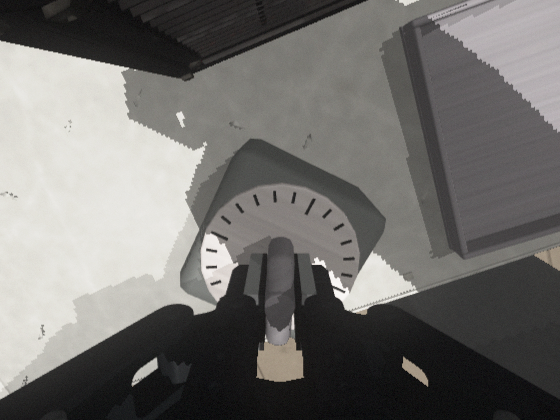

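```bash
Z='[0,0,0]'; python3 -m handwheel '{"claw":[0,0,0,0,0],"xyz":[[0,0,0],[0,0,0],[0,0,0],[0,0.1,0],[0,0.1,0]],"twist":[0,0,0,0,0]}' && python3 -m handwheel '{"claw":[0,0,0,0,0],"xyz":[[0,0,0],[0,0,0],[0,0,0],[0,0,0],[0,0,0]],"twist":[8,16,24,32,40]}' && python3 -m handwheel '{"claw":[0,0,0,0,0],"xyz":[[0,0,0],[0,0,0],[0,0,0],[0,0,0],[0,0,0]],"twist":[7,15,15,15,15]}'
python3 - <<'E'
from h import *
get('wrist','w6.png')
E
python3 key.py w6
```

```text
t: 7.5
ee_pos: [0.4435, 0.2288, 0.0404]
orientation: [-1.571, -0.0, -1.936]
ft_force: [-1.1, -0.2, -0.9]
gripper_width: 0.0821
t: 8.0
ee_pos: [0.4434, 0.2288, 0.0404]
orientation: [-1.571, -0.0, -1.232]
ft_force: [0.5, -0.0, 0.1]
gripper_width: 0.0855
t: 8.5
ee_pos: [0.4434, 0.2289, 0.0404]
orientation: [-1.571, -0.0, -0.977]
ft_force: [-0.9, -0.2, 0.5]
gripper_width: 0.0855
pose [0.44342197 0.2288982  0.04040367] [-9.00012815e+01 -1.97749696e-03 -5.60057948e+01]
4284 [0.447  0.2307 0.1053] ((434.4729309082031, 235.7281494140625), (15.514598846435547, 61.384490966796875), 56.1252326965332)
long yaw -27.89788896938702
box ((444.711181640625, 229.29127502441406), (78.67396545410156, 79.44575500488281), 42.689369201660156)
```

View pics/w6.png

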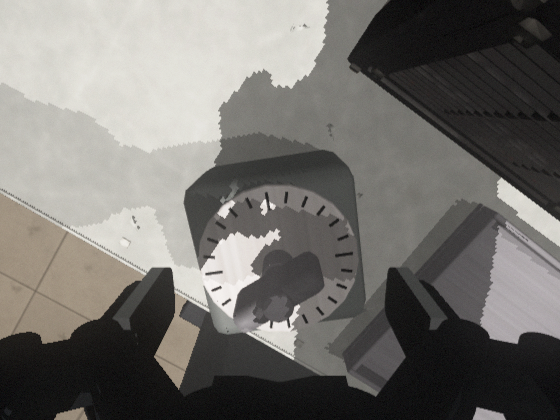

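Rotating back to the starting yaw does not help with a flat blade. The blade is now at yaw of about -21°, so I regrip from the opposite side at tool yaw of about 69°, which is 125° further.

```bash
for i in 1 2 3; do python3 -m handwheel '{"claw":[0,0,0,0,0],"xyz":[[0,0,0],[0,0,0],[0,0,0],[0,0,0],[0,0,0]],"twist":[8,16,24,32,40]}'; done; python3 -m handwheel '{"claw":[0,0,0,0,0],"xyz":[[0,0,0],[0,0,0],[0,0,0],[0,0,0],[0,0,0]],"twist":[5,5,5,5,5]}'
python3 - <<'E'
from h import *
get('wrist','w7.png')
E
python3 key.py w7
```

```text
t: 9.05
ee_pos: [0.4434, 0.2289, 0.0404]
orientation: [-1.571, -0.0, -0.273]
ft_force: [0.1, -0.0, -0.5]
gripper_width: 0.0852
t: 9.55
ee_pos: [0.4434, 0.2289, 0.0404]
orientation: [-1.571, 0.0, 0.425]
ft_force: [-0.3, 0.1, 0.2]
gripper_width: 0.0855
t: 10.05
ee_pos: [0.4434, 0.2289, 0.0404]
orientation: [-1.571, 0.0, 1.124]
ft_force: [-0.4, -0.1, 0.1]
gripper_width: 0.0857
t: 10.55
ee_pos: [0.4434, 0.2289, 0.0404]
orientation: [-1.571, -0.0, 1.205]
ft_force: [0.9, 0.7, -0.1]
gripper_width: 0.0852
pose [0.44340149 0.22893911 0.04042475] [-9.00005321e+01 -1.46581187e-03  6.90525980e+01]
2953 [0.4393 0.2307 0.1067] ((443.4761047363281, 228.80941772460938), (13.844002723693848, 37.40142059326172), 74.39335632324219)
long yaw -23.27001997792491
box ((443.22796630859375, 228.74856567382812), (78.65126037597656, 78.76734161376953), 42.639949798583984)
```

View pics/w7.png

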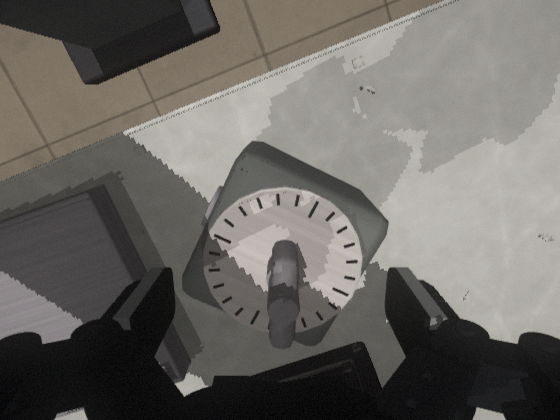

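The blade is aligned between the fingers. I grip it and make the second partial turn.

```bash
python3 -m handwheel '{"claw":[1,1,1,1,1],"xyz":[[0,0,0],[0,0,0],[0,0,0],[0,0,0],[0,0,0]],"twist":[0,0,0,0,0]}' && python3 -m handwheel '{"claw":[1,1,1,1,1],"xyz":[[0,0,0],[0,0,0],[0,0,0],[0,0,0],[0,0,0]],"twist":[0,0,-6,-12,-18]}' && python3 -m handwheel '{"claw":[1,1,1,1,1],"xyz":[[0,0,0],[0,0,0],[0,0,0],[0,0,0],[0,0,0]],"twist":[-6,-12,-18,-24,-30]}' && python3 -m handwheel '{"claw":[0,0,0,0,0],"xyz":[[0,0,0],[0,0,0],[0,0,0],[0,0,0],[0,0,0]],"twist":[0,0,0,0,0]}'
python3 - <<'E'
from h import *
get('wrist','w8.png')
E
python3 key.py w8
```

```text
t: 11.1
ee_pos: [0.4439, 0.2299, 0.0406]
orientation: [-1.571, -0.003, 1.205]
ft_force: [3.6, 16.9, -3.3]
gripper_width: 0.0124
t: 11.6
ee_pos: [0.4439, 0.2301, 0.0407]
orientation: [-1.57, -0.003, 0.888]
ft_force: [1.3, 4.6, -0.8]
gripper_width: 0.0109
t: 12.1
ee_pos: [0.4439, 0.2301, 0.0407]
orientation: [-1.569, -0.002, 0.364]
ft_force: [1.6, 5.3, -1.9]
gripper_width: 0.011
t: 12.6
ee_pos: [0.4434, 0.2288, 0.0404]
orientation: [-1.571, 0.0, 0.369]
ft_force: [0.2, 0.1, -0.1]
gripper_width: 0.0824
pose [0.44336354 0.22879947 0.04039079] [-9.00049132e+01  1.06391609e-02  2.11230959e+01]
2953 [0.442  0.2332 0.1066] ((443.8611145019531, 229.5079345703125), (13.437372207641602, 37.81959915161133), 20.85895347595215)
long yaw -71.15855401145096
box ((443.9005432128906, 229.63369750976562), (78.67609405517578, 78.45012664794922), 42.63581085205078)
```

View pics/w8.png

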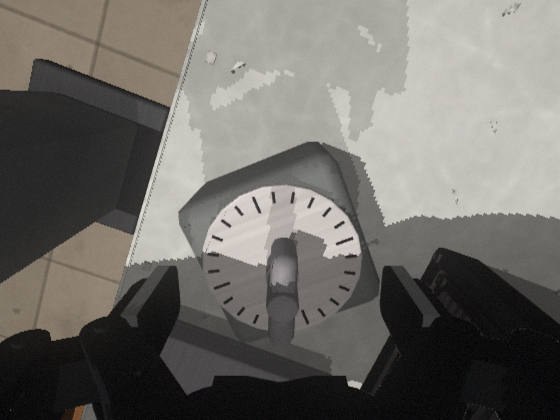

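The blade is now at about -69°, which is q ≈ 1.95. For the third partial turn I regrip and wind to the stop.

```bash
python3 -m handwheel '{"claw":[1,1,1,1,1],"xyz":[[0,0.1,0],[0,0.1,0],[0,0.1,0],[0,0.1,0],[0,0.1,0]],"twist":[0,0,0,0,0]}' && python3 -m handwheel '{"claw":[1,1,1,1,1],"xyz":[[0,0,0],[0,0,0],[0,0,0],[0,0,0],[0,0,0]],"twist":[0,0,-6,-12,-18]}' && python3 -m handwheel '{"claw":[1,1,1,1,1],"xyz":[[0,0,0],[0,0,0],[0,0,0],[0,0,0],[0,0,0]],"twist":[-6,-12,-18,-24,-28]}'; python3 -c "
from h import *
s=robot.state();print(s['moment'],np.degrees(s['orientation']))"
python3 -m handwheel '{"claw":[1,1,1,1,1],"xyz":[[0,0,0],[0,0,0],[0,0,0],[0,0,0],[0,0,0]],"twist":[-1,-2,-3,-4,-4]}';  python3 -c "
from h import *
s=robot.state();print(s['moment'],np.degrees(s['orientation']))"
```

```text
t: 13.15
ee_pos: [0.4438, 0.2301, 0.0405]
orientation: [-1.571, -0.001, 0.368]
ft_force: [6.8, 2.8, 0.0]
gripper_width: 0.0126
t: 13.65
ee_pos: [0.4439, 0.2301, 0.0406]
orientation: [-1.57, -0.001, 0.05]
ft_force: [1.2, 1.8, -1.0]
gripper_width: 0.0114
t: 14.15
ee_pos: [0.4439, 0.2301, 0.0406]
orientation: [-1.57, -0.001, -0.438]
ft_force: [2.8, 1.9, -1.2]
gripper_width: 0.0111
[ 0.12194302 -0.35631219  0.05455966] [-8.99495476e+01 -5.16932661e-02 -2.50727898e+01]
t: 14.65
ee_pos: [0.4438, 0.2301, 0.0406]
orientation: [-1.57, -0.001, -0.504]
ft_force: [4.9, 1.5, -0.7]
gripper_width: 0.0111
[ 0.28846041 -0.64384177  0.15109355] [-8.99556945e+01 -4.04537034e-02 -2.88961344e+01]
```

```bash
python3 -m handwheel '{"claw":[1,1,1,1,1],"xyz":[[0,0,0],[0,0,0],[0,0,0],[0,0,0],[0,0,0]],"twist":[-1,-2,-3,-3,-3]}';  python3 -c "
from h import *
s=robot.state();print(s['moment'],np.degrees(s['orientation']))"
```

```text
t: 15.15
ee_pos: [0.4438, 0.2301, 0.0406]
orientation: [-1.57, -0.001, -0.557]
ft_force: [4.7, 2.7, -1.8]
gripper_width: 0.0114
[ 0.32052315 -0.77703722  0.31656793] [-8.99550867e+01 -4.06991225e-02 -3.19105463e+01]
```

The moment rises steadily (0.05, 0.15, then 0.32 N m), so the stop is reached. I release and check the blade.

```bash
python3 -m handwheel '{"claw":[0,0,0,0,0],"xyz":[[0,0,0],[0,0,0],[0,0,0],[0,0,0],[0,0,0]],"twist":[0,0,0,0,0]}'; python3 -m handwheel '{"claw":[0,0,0,0,0],"xyz":[[0,0,2.5],[0,0,5],[0,0,8],[0,0,11],[0,0,15]],"twist":[0,0,0,0,0]}'
python3 - <<'E'
from h import *
get('wrist','w9.png')
E
python3 key.py w9
```

```text
t: 15.65
ee_pos: [0.4431, 0.2299, 0.0403]
orientation: [-1.571, 0.0, -0.557]
ft_force: [-0.3, -0.2, -0.5]
gripper_width: 0.0824
t: 16.15
ee_pos: [0.4421, 0.2295, 0.1901]
orientation: [-1.573, 0.002, -0.557]
ft_force: [0.8, 0.1, 0.8]
gripper_width: 0.0855
pose [0.4421209  0.22948521 0.19008245] [-90.15208847   0.12197474 -31.90006079]
672 [0.4455 0.231  0.1068] ((443.9928283691406, 228.73736572265625), (38.09702682495117, 13.10898494720459), 57.911041259765625)
long yaw 63.407562763849484
box ((444.2944641113281, 228.9016571044922), (79.4663314819336, 79.60472869873047), 42.9234504699707)
```

View pics/w9.png

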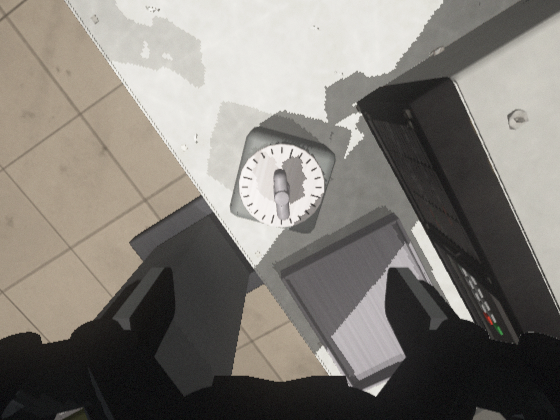

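The blade's long axis is at about 58–63°, and 62° is the expected stop, so the key is fully wound (q ≈ 2.8). Now on to the wide panel.

```bash
python3 -m handwheel '{"claw":[0,0,0,0,0],"xyz":[[0.3,-4.5,0],[0.6,-9,0],[1.2,-13.5,0],[1.8,-18,0],[2.8,-22.5,0]],"twist":[4,8,12,17,22]}' && python3 -m handwheel '{"claw":[0,0,0,0,0],"xyz":[[0.5,-4.6,0],[1,-9.2,0],[1.6,-13.8,0],[2.2,-18.4,0],[2.8,-23,0]],"twist":[4,8,12,17,21]}' && python3 -m handwheel '{"claw":[0,0,0,0,0],"xyz":[[0,0,0],[0,0,0],[0,0,0],[0,0,0],[0,0,0]],"twist":[0,0,0,0,0]}'
python3 - <<'E'
from h import *
im,s=get('wrist','w10.png');d=load('w10');P=cloud(d)
print(s['ee_pos'],np.degrees(s['orientation']))
m=(P[...,2]>.122)&(P[...,2]<.14)&(P[...,0]>.45)&(P[...,0]<.55)&(P[...,1]<-.19)&(P[...,1]>-.26)
q=P[m];print(len(q),np.median(q,0),cv2.minAreaRect(q[:,:2].astype(np.float32)*1000))
m=(P[...,2]>.04)&(P[...,2]<.06)&(P[...,0]>.4)&(P[...,0]<.6)&(P[...,1]<-.14)
q=P[m];print('rack',len(q),cv2.minAreaRect(q[:,:2].astype(np.float32)*1000))
E
```

```text
t: 16.7
ee_pos: [0.4711, 0.0033, 0.1906]
orientation: [-1.571, -0.001, -0.169]
ft_force: [0.8, 1.1, 0.7]
gripper_width: 0.0852
t: 17.2
ee_pos: [0.4993, -0.227, 0.1904]
orientation: [-1.571, -0.0, 0.197]
ft_force: [0.8, 0.5, 0.3]
gripper_width: 0.0857
t: 17.7
ee_pos: [0.4995, -0.2239, 0.1906]
orientation: [-1.571, -0.0, 0.195]
ft_force: [-0.2, -1.0, -0.1]
gripper_width: 0.0852
[ 0.49947865 -0.22394459  0.19056882] [-9.00077885e+01 -1.42471540e-02  1.11993718e+01]
1103 [ 0.49991822 -0.22600627  0.13194505] ((500.3551940917969, -227.6485137939453), (13.684549331665039, 39.454402923583984), 10.790302276611328)
rack 9906 ((511.81085205078125, -286.8839416503906), (50.22464370727539, 241.260498046875), 10.986675262451172)
```

View pics/w10.png

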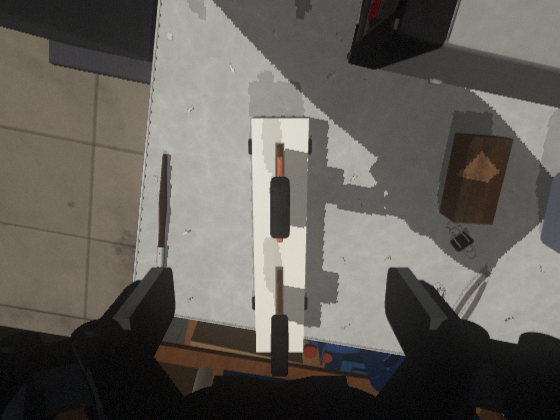

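```bash
python3 -m handwheel '{"claw":[0,0,0,0,0],"xyz":[[0,-0.2,-3],[0,-0.2,-6],[0,-0.2,-9],[0,-0.2,-12],[0,-0.2,-13.4]],"twist":[0,0,0,0,0]}' && python3 -m handwheel '{"claw":[1,1,1,1,1],"xyz":[[0,0,0],[0,0,0],[0,0,0],[0,0,0],[0,0,0]],"twist":[0,0,0,0,0]}' 40 && python3 -m handwheel '{"claw":[1,1,1,1,1],"xyz":[[0,0,0],[0,0,0],[0,0,0],[0,0,0],[0,0,0]],"twist":[0,0,0,0,0]}' 
python3 - <<'E'
from h import *
get('wrist','w11.png');print(robot.state()['gripper_width'])
E
```

```text
t: 18.25
ee_pos: [0.4977, -0.2255, 0.0534]
orientation: [-1.568, 0.003, 0.195]
ft_force: [-0.9, 0.5, -0.4]
gripper_width: 0.0855
t: 18.75
ee_pos: [0.5002, -0.2276, 0.0579]
orientation: [-1.572, -0.002, 0.194]
ft_force: [-0.8, 0.6, 4.7]
gripper_width: 0.0135
t: 19.25
ee_pos: [0.5003, -0.2276, 0.0579]
orientation: [-1.572, -0.002, 0.194]
ft_force: [-0.3, -0.1, 6.2]
gripper_width: 0.0134
0.013632221656579372
```

View pics/w11.png

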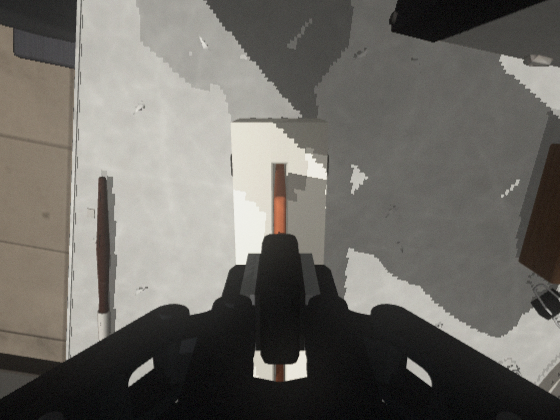

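Grip is good at 13.6 mm. I lift straight out.

```bash
python3 -m handwheel '{"claw":[1,1,1,1,1],"xyz":[[0,0,0.5],[0,0,1.5],[0,0,2.5],[0,0,3.5],[0,0,4.5]],"twist":[0,0,0,0,0]}' && python3 -m handwheel '{"claw":[1,1,1,1,1],"xyz":[[0,0,1.5],[0,0,4],[0,0,7],[0,0,10],[0,0,13]],"twist":[0,0,0,0,0]}'  && python3 -m handwheel '{"claw":[1,1,1,1,1],"xyz":[[0,0,1],[0,0,1],[0,0,1],[0,0,1],[0,0,1]],"twist":[0,0,0,0,0]}' 
python3 - <<'E'
from h import *
get('wrist','w12.png');im,s=get('side','s12.png');print(s['ee_pos'],robot.state()['gripper_width'],s['ft_force'])
E
```

```text
t: 19.8
ee_pos: [0.4993, -0.2272, 0.1025]
orientation: [-1.571, 0.0, 0.194]
ft_force: [-0.3, -0.8, -1.2]
gripper_width: 0.0135
t: 20.3
ee_pos: [0.4992, -0.227, 0.2337]
orientation: [-1.571, -0.0, 0.194]
ft_force: [-0.2, -0.7, -1.8]
gripper_width: 0.0135
t: 20.8
ee_pos: [0.4986, -0.2266, 0.2393]
orientation: [-1.568, 0.003, 0.194]
ft_force: [0.1, 0.3, -1.5]
gripper_width: 0.0136
[ 0.49874408 -0.22667523  0.23964929] 0.013385116017951825 [ 0.96945786  0.24699976 -0.68455695]
```

View pics/w12.png

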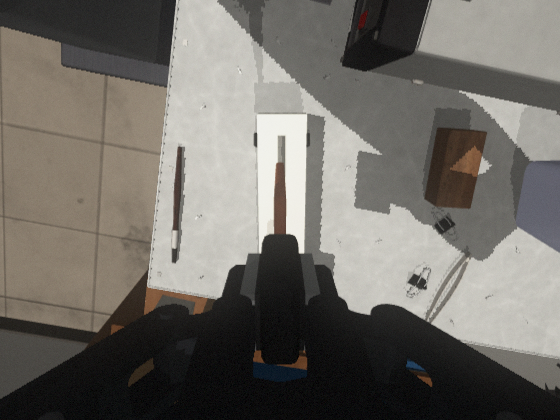

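View pics/s12.png

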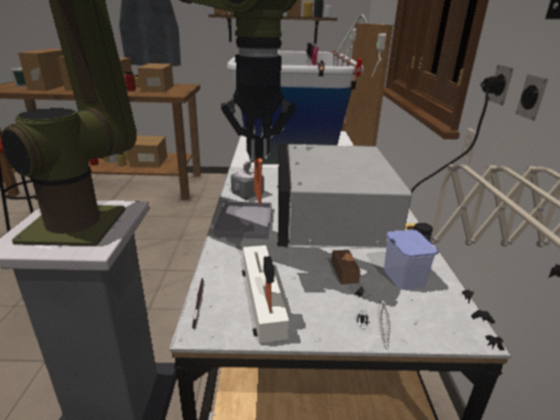

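The panel is out and hangs straight. Only world-z twist is available, so I have to tip it by pivoting it in the pads: its lower side edge gets pushed gently against the top front edge of the fixed rectifier beside the tray. First I bring it over the tray with its plane along x.

```bash
python3 -m handwheel '{"claw":[1,1,1,1,1],"xyz":[[-0.4,2,0],[-0.8,5,0],[-1.2,8,0],[-1.6,11,0],[-2,14,0]],"twist":[8,16,24,32,40]}' && python3 -m handwheel '{"claw":[1,1,1,1,1],"xyz":[[0,3,0],[0,6,0],[0,9,0],[0,11.5,0],[0,12.9,0]],"twist":[8,16,24,32,38.9]}' && python3 -m handwheel '{"claw":[1,1,1,1,1],"xyz":[[0,0,-1],[0,0,-2],[0,0,-3.5],[0,0,-4.5],[0,0,-4.5]],"twist":[0,0,0,0,0]}'
python3 - <<'E'
from h import *
get('wrist','w13.png');get('top','t13.png');im,s=get('side','s13.png');print(s['ee_pos'],np.degrees(s['orientation']),robot.state()['gripper_width'],s['ft_force'])
E
```

```text
t: 21.4
ee_pos: [0.4789, -0.0859, 0.241]
orientation: [-1.57, 0.0, 0.897]
ft_force: [1.9, 0.6, -0.7]
gripper_width: 0.0135
t: 21.9
ee_pos: [0.479, 0.0437, 0.241]
orientation: [-1.57, -0.0, 1.578]
ft_force: [0.4, 0.2, -0.3]
gripper_width: 0.0134
t: 22.4
ee_pos: [0.4778, 0.0413, 0.1933]
orientation: [-1.566, -0.0, 1.569]
ft_force: [-0.6, 0.6, -2.0]
gripper_width: 0.014
[0.47917784 0.04148621 0.19584737] [-8.99408322e+01  8.92700081e-04  8.99423531e+01] 0.013450062536756933 [-0.4101515   0.67917599 -0.82518416]
```

View pics/s13.png

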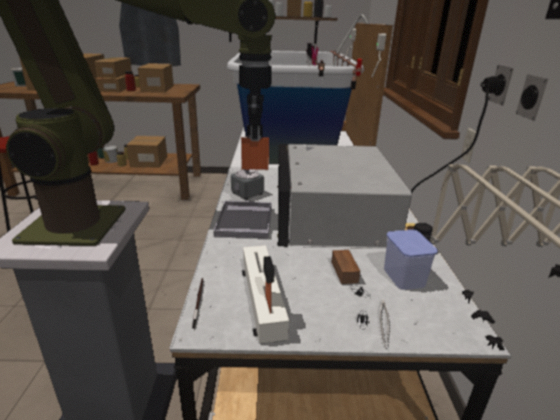

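View pics/t13.png

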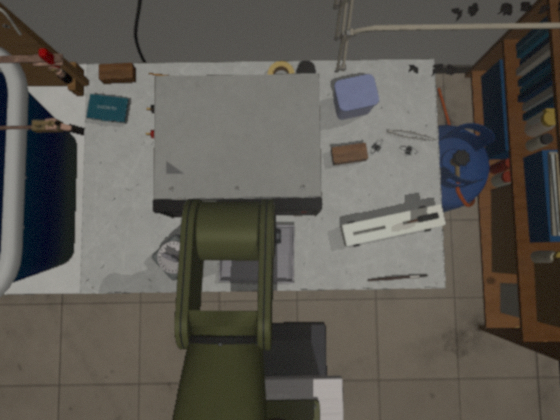

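View pics/w13.png

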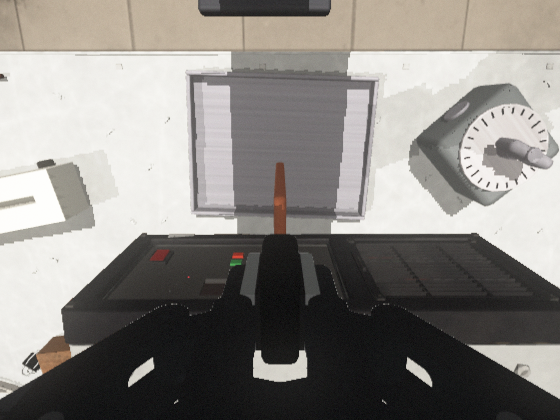

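The side view shows the panel face square-on at about (255,153), just left of the rectifier's front edge. I'll measure its extents and the rectifier edge.

```bash
cat > pan.py <<'E'
from h import *
import sys
d=load(sys.argv[1]);P=cloud(d);h=cv2.cvtColor(d['color'],cv2.COLOR_RGB2HSV)
yy=float(sys.argv[2])if len(sys.argv)>2 else .04
m=((h[...,0]<14)|(h[...,0]>172))&(h[...,1]>90)&(np.abs(P[...,1]-yy)<.03)&(P[...,2]>.05)
m=cv2.morphologyEx(m.astype(np.uint8),cv2.MORPH_OPEN,np.ones((2,2),np.uint8))
n,l,st,c=cv2.connectedComponentsWithStats(m);i=1+np.argmax(st[1:,4]);m=l==i
print('px',st[i],'y med',np.median(P[m][:,1]))
# cast pixel rays onto plane y=yp
yp=float(np.median(P[m][:,1]));f=f_(d);T=TC(d);v,u=np.where(m)
r=np.c_[(u-d['cx'])/f,(v-d['cy'])/f,np.ones(len(u))]@T[:3,:3].T
q=T[:3,3]+r*((yp-T[1,3])/r[:,1])[:,None]
xz=(q[:,[0,2]]*1000).astype(np.float32);R=cv2.minAreaRect(xz);print(R);print(cv2.boxPoints(R).round(1).tolist())
s=d['ee'];print('ee',s)
E
python3 pan.py s13
python3 - <<'E'
from h import *
d=load('top0');P=cloud(d)
m=(P[...,2]>.15)&(P[...,2]<.18)&(P[...,0]<.62)&(np.abs(P[...,1]-.04)<.06);q=P[m];print('rect front',np.percentile(q[:,0],[0,1,5]),np.median(q[:,2]))
d=load('s13');P=cloud(d)
m=(P[...,2]>.15)&(P[...,2]<.18)&(P[...,0]<.62)&(np.abs(P[...,1]-.04)<.06);q=P[m];print('rect front',np.percentile(q[:,0],[0,1,5]),np.median(q[:,2]))
E
```

```text
px [243 139  27  32 804] y med nan
((nan, nan), (0.0, 0.0), 0.0)
[[nan, nan], [nan, nan], [nan, nan], [nan, nan]]
ee [0.47917784 0.04148621 0.19584737]
rect front [0.18134556 0.18936262 0.54002378] 0.16131358047640243
rect front [0.02736572 0.05970625 0.06336688] 0.15970926008392922
```

```bash
sed -i 's/np.median(P/np.nanmedian(P/g' pan.py; python3 pan.py s13
```

```text
px [243 139  27  32 804] y med 0.03858614100684621
((481.89617919921875, 192.24037170410156), (67.00999450683594, 82.4898910522461), 0.8537489175796509)
[[447.79998779296875, 233.0], [449.0, 150.5], [516.0, 151.5], [514.7999877929688, 234.0]]
ee [0.47917784 0.04148621 0.19584737]
```

Panel bottom is at z ≈ 0.151 with the right edge at x ≈ 0.517, as predicted. I push +x slowly to pivot it.

```bash
python3 -m handwheel '{"claw":[1,1,1,1,1],"xyz":[[1,0,0],[2,0,0],[2.8,0,0],[3.4,0,0],[4,0,0]],"twist":[0,0,0,0,0]}'
python3 - <<'E'
from h import *
im,s=get('side','s14.png');print(s['ee_pos'],np.degrees(s['orientation']),s['gripper_width'],s['ft_force'],s['moment'])
d=load('s14');cv2.imwrite('pics/s14z.png',cv2.resize(d['color'][60:220,190:350,::-1],None,fx=3.5,fy=3.5,interpolation=cv2.INTER_CUBIC))
E
python3 pan.py s14
```

```text
t: 23.05
ee_pos: [0.5189, 0.042, 0.1969]
orientation: [-1.567, -0.0, 1.571]
ft_force: [-5.8, -0.1, 3.6]
gripper_width: 0.0132
[0.5188746  0.04201033 0.1968541 ] [-8.97729365e+01 -3.98009911e-04  9.00151167e+01] 0.013203712646031861 [-5.83398903 -0.14294979  3.58826703] [ 0.05642402  1.39306071 -0.03364069]
px [253 137  32  34 825] y med 0.03920136258182333
((513.067138671875, 195.5069122314453), (82.04048156738281, 69.72388458251953), 82.62435150146484)
[[473.20001220703125, 159.3000030517578], [542.4000244140625, 150.39999389648438], [552.9000244140625, 231.6999969482422], [483.79998779296875, 240.6999969482422]]
ee [0.5188746  0.04201033 0.1968541 ]
```

View pics/s14z.png

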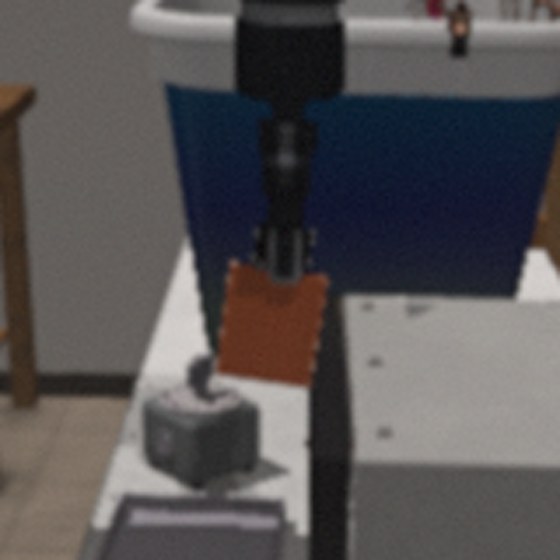

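It is pivoting as planned: 7.4° tilt at 6 N. I continue.

```bash
python3 -m handwheel '{"claw":[1,1,1,1,1],"xyz":[[0.7,0,0],[1.4,0,0],[2.1,0,0],[2.8,0,0],[3.5,0,0]],"twist":[0,0,0,0,0]}'
python3 - <<'E'
from h import *
im,s=get('side','s15.png');print(s['ee_pos'],np.degrees(s['orientation']),s['gripper_width'],s['ft_force'],s['moment'])
E
python3 pan.py s15
```

```text
t: 23.6
ee_pos: [0.5543, 0.0421, 0.1964]
orientation: [-1.569, -0.0, 1.571]
ft_force: [-5.1, -0.3, 1.3]
gripper_width: 0.0134
[0.55428306 0.04205954 0.19638944] [-8.98888316e+01 -5.88916494e-03  9.00145959e+01] 0.01336707287281756 [-5.14886827 -0.28405491  1.30011525] [0.02654018 1.23900204 0.05309555]
px [255 132  38  39 849] y med 0.039359041200313194
((526.9431762695312, 202.20144653320312), (84.81913757324219, 71.00333404541016), 64.45319366455078)
[[476.6000061035156, 179.1999969482422], [540.7000122070312, 148.60000610351562], [577.2999877929688, 225.1999969482422], [513.2000122070312, 255.8000030517578]]
ee [0.55428306 0.04205954 0.19638944]
```

```bash
python3 -m handwheel '{"claw":[1,1,1,1,1],"xyz":[[0.7,0,0],[1.4,0,0],[2.1,0,0],[2.8,0,0],[3.6,0,0]],"twist":[0,0,0,0,0]}'
python3 - <<'E'
from h import *
im,s=get('side','s16.png');print(s['ee_pos'],np.degrees(s['orientation']),s['gripper_width'],s['ft_force'],s['moment'])
E
python3 pan.py s16
```

```text
t: 24.15
ee_pos: [0.5897, 0.042, 0.1951]
orientation: [-1.567, 0.0, 1.571]
ft_force: [-3.8, 0.1, -0.5]
gripper_width: 0.0133
[0.58965633 0.04195275 0.19506096] [-8.98090702e+01  4.15732604e-03  9.00134919e+01] 0.013329800642853943 [-3.76821738  0.05692799 -0.45241998] [0.04832929 1.09942313 0.02132157]
px [261 128  42  40 873] y med 0.03909532037241187
((547.8558349609375, 211.760498046875), (84.82075500488281, 69.75355529785156), 45.43148422241211)
[[493.20001220703125, 206.0], [542.9000244140625, 157.10000610351562], [602.5, 217.5], [552.7999877929688, 266.3999938964844]]
ee [0.58965633 0.04195275 0.19506096]
```

The tilt is 44.6°. I firm up the grip, lift off the edge and move over the tray centre.

```bash
python3 -m handwheel '{"claw":[1,1,1,1,1],"xyz":[[0,0,0],[0,0,0.5],[0,0,1.5],[0,0,2.5],[0,0,3]],"twist":[0,0,0,0,0]}' 70 && python3 -m handwheel '{"claw":[1,1,1,1,1],"xyz":[[-1,0,0],[-3,0,0],[-5,0,0],[-7,0,0],[-9,0,0]],"twist":[0,0,0,0,0]}' && python3 -m handwheel '{"claw":[1,1,1,1,1],"xyz":[[-0.9,0,-1],[-0.9,0,-2.5],[-0.9,0,-4],[-0.9,0,-5],[-0.9,0,-5.5]],"twist":[0,0,0,0,0]}' && python3 -m handwheel '{"claw":[1,1,1,1,1],"xyz":[[0,0,0],[0,0,0],[0,0,0],[0,0,0],[0,0,0]],"twist":[0,0,0,0,0]}'
python3 - <<'E'
from h import *
im,s=get('side','s17.png');get('wrist','w17.png');get('top','t17.png');print(s['ee_pos'],np.degrees(s['orientation']),s['gripper_width'],s['ft_force'],s['moment'])
E
python3 pan.py s17
```

```text
t: 24.7
ee_pos: [0.5913, 0.042, 0.229]
orientation: [-1.574, 0.0, 1.571]
ft_force: [-0.4, -0.2, -0.5]
gripper_width: 0.013
t: 25.2
ee_pos: [0.4988, 0.042, 0.226]
orientation: [-1.57, 0.0, 1.571]
ft_force: [0.0, -0.2, -1.0]
gripper_width: 0.0131
t: 25.7
ee_pos: [0.4906, 0.0419, 0.169]
orientation: [-1.567, -0.0, 1.571]
ft_force: [0.1, 0.4, -1.7]
gripper_width: 0.0129
t: 26.2
ee_pos: [0.4917, 0.0419, 0.172]
orientation: [-1.572, 0.0, 1.571]
ft_force: [-0.4, 0.9, -0.9]
gripper_width: 0.0132
[0.49172924 0.04194178 0.17196654] [-9.00545551e+01  1.06257055e-03  9.00082873e+01] 0.013235613801463928 [-0.38462417  0.87700706 -0.88043742] [-0.01254482 -0.02870893  0.0087459 ]
px [223 137  41  38 832] y med 0.03886123634101096
((450.47161865234375, 188.21612548828125), (84.3787841796875, 68.76516723632812), 45.87588119506836)
[[396.3999938964844, 181.89999389648438], [445.79998779296875, 134.0], [504.5, 194.60000610351562], [455.20001220703125, 242.39999389648438]]
ee [0.49172924 0.04194178 0.17196654]
```

View pics/s17.png

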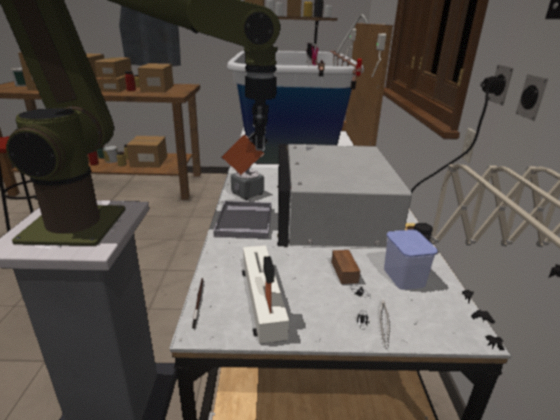

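View pics/w17.png

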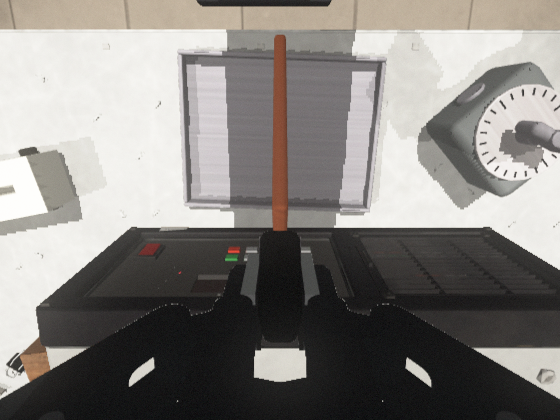

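The panel's tilt is about 44–46°, its centre is at (0.450, 0.039) against a tray centre of (0.449, 0.042), and its lowest corner is at z ≈ 0.13. I hand it in.

```bash
python3 -c "
from h import *
s=robot.state();print(np.abs(s['dq']).max(),s['t']);print(robot.finish_job())"
```

```text
0.0017295076283319099 26.35
the job is handed in; nothing more can be done
None
```

The job is handed in at 26.35 s, with the arm still and the wide panel held tipped over the drip tray.

- **Timer:** I wound the key in three partial turns. At the end the turning moment rose from 0.05 to 0.32 N m. After release, the blade measured about 58–63°, and full wind (2.8 rad) is about 62°, so the key is at or very near its stop.
- **Panel:** I drew it straight up out of the rack. The interface only turns about the vertical, so I tipped it by letting it pivot in the pads, pushing its edge against the rectifier's top front edge (about 6 N), right beside the tray. I then lifted it clear and moved it over the tray, so the tipping itself came just before it was centred there.
- **Last checks:**
  - Tilt is about 44–46°, with the faces upright.
  - The panel's centre is at (0.450, 0.039), against the tray centre at (0.449, 0.042).
  - The lowest corner is about 11 cm above the rim.
  - The narrow panel is still in the rack, and the wood block and brush look undisturbed in the last side picture.

**What disagreed or went wrong:**
- **TCP offset:** The reported TCP sat about 39 mm beyond the real fingertips. My first grasp closed above the key without touching it, and I corrected for this afterwards.
- **Needless turn:** After the first partial turn I turned the open gripper back to its starting angle, which was no use because the key stays where it is let go. I regripped from the opposite side.
- **Blade angle:** The two ways of fitting the key angle from the pictures differed by about 5°. Both are well past the 2.6 rad mark.

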